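Close the microscope flow chamber and hold it shut

ROBOT

A 7-joint arm with a two-finger parallel gripper is mounted at the origin on the work surface. World frame = base frame: x ahead of the robot, y to its left, z up, the work surface at z = 0. Lengths are in m, angles in rad, forces in N, time in s.
With the tool pointing down it reaches from about 0.4 to 0.85 m from the base axis. Payload 4.5 kg.
Tool frame: the origin (TCP) lies between the finger pads; the fingertips stand 19 mm ahead of it and the grasp point (between the pads) is the TCP (r.tips_ahead is the distance from the TCP to the fingertips, in m); z points along the fingers, y is the line along which they close (so a half turn about z gives the same grasp; the last joint's range is limited). The gripper opens to 88 mm and grips with 3 to 60 N. Pads are 18 mm wide; open, the fingers measure 123 mm over their backs; the gripper's body (75 mm by 187 mm) begins 45 mm behind the grasp point.
Start: joints at [1.214, 0.689, -0.195, 1.565, 0.157, 0.902, -0.215], TCP at [0.238, -0.578, 0.258] pointing down, gripper open.
Joint ranges: [-3.01, 3.01], [-0.46, 2.08], [-1.47, 1.51], [0.13, 2.56], [-1, 4.14], [0.04, 2.09], [-2.66, 2.66]. Speed limits (rad/s): [2.57, 2.57, 3.14, 3.14, 3.14, 3.14, 3.14].

INTERFACE

Orientations are given as a unit quaternion [x, y, z, w].
In Python, from plant import r, cams, models gives the robot as it stands. The module is installed in compiled form; this text tells all that it offers.
- The arm moves only by the tool jog_arm, never from a script. Its arguments are lists of equal length, an entry for each row: "turn": the turn, a rotation vector about the tool's x, y, z in rad, a list of three; "translation": the shift along the tool's x, y, z in m, a list of three; "grip": the closure, from 0 (fully open) to 1 (shut). In form: {"turn": [[ax, ay, az], ...], "translation": [[tx, ty, tz], ...], "grip": [grip, ...]}. A call has 1 to 20 rows; each row is the pose to reach, as a shift and turn from the pose commanded when the call began, along the tool's axes at that moment; what a row does not reach only later rows make up. A row lasts 1/8 s, in which the tool goes at most 62.5 mm and 10.7 degrees, less where a joint would pass 70% of its speed; a pose out of reach is approached as far as the arm can. A call with a gripper value outside its range is refused whole. The fingers move at their own pace and stop on an object; "force" is the grip in N (left out, the last holds). Time passes only in rows, so rows that repeat a pose let the fingers close. It gives the time, the measured TCP pose, the force, the opening and the grip force at its end, in the units of the state.
- r.get_state(): the state, without advancing time (a new reading comes with each control period).
- cams.snapshot(name): name is "side" or "top"; returns the picture (400x640x3 uint8, red, green, blue); there is no depth.
- cams.camera_params(name): a dict with "fx", "fy", "cx", "cy" (pixels), "eye" and "orientation" of the camera in the world. Camera axes: x right, y up, looking along -z (the intrinsics and any distortion apply to the point x, -y, -z); pixel columns grow to the right and rows downward; lengths in m; the calibration is good to about 2 mm. A picture is of the moment at which its call begins. camera_params takes no time and is no camera call.
- r.finish_job(): hands the job in; it is judged then, once.
Trained networks look in the newest picture that a camera, given by its name, has taken for a name from the list of things; names that differ only in an ending like _2 or _b are one class to them, and where a whole thing is asked for, a point or a joint stands for the part that bears it (a point fixed in the world has none). Each returns a list of dicts, best first, with "p" (0 to 1); they miss things now and then, are a little off and sometimes report something else, mostly with a low value. They report only what shows in the picture. A call takes as long as a camera call. They do not tell look-alikes from the thing itself.
- models.find_in(camera, name): "position" ([x, y, z] in m, in world coordinates, good to about 4 mm: the middle of the surface that is visible of it).
- models.masks_of(camera, name): "pixels" (400x640 bool, what is visible of it).
- models.place_of(camera, name): "position" ([x, y, z] in m, in world coordinates, good to about 4 mm: a listed point, or the origin of a listed thing).
The state is a dict: "clock": time; "q": joint angles; "qd": joint speeds; "joint_torque": joint torques, N m; "tool_pos": TCP position; "eef_rot": TCP orientation; "contact_force": force on the tool from outside, world axes, zero at the start; "moment": the same for the moment, N m; "opening": opening from 0.0 (shut) to 1.0 (fully open); "finger_force": force on a finger pad.
Only numpy, scipy, OpenCV 4.12 (cv2) and the standard library are available. Lean on these libraries where they do the work, as an engineer would, in place of code of your own. Each camera call takes 0.05 s, during which the arm holds its last target. There are 200 camera calls.

TASK

A washed flow chamber lies in parts on the lab bench. Pick out the white cover that belongs to the metal lower half (same outline, one end rounded and the other square) from among the covers of other chambers, and set it down over the two dowels, rounded end over rounded end. Press it down against the springy gasket until the two halves meet face to face all along, and finish still holding it pressed shut, ready for the clamp to be put on; the lower half stays standing on the bench and everything else is left where it lies.

Things in the scene. Friction and masses are not known exactly. Their poses are not given: they have to be found in the camera images.
- base: chamber's lower half, bare metal, loose, 0.55 kg: flange 140 x 78 x 8 mm with a raised block on it, 110 x 46 mm, its level top (parting face) 22 mm above the bench. Block: square end at x = -55, half-round end (radius 23) at x = +55 mm. Two dowels and a black gasket frame (56 x 36 mm) stand up from the face. Origin: centre of the underside; x along it to the rounded end, y across, z up
- dowel_a (a point): the dowel near the rounded end of the lower half: 8 mm thick, rising 14 mm above the parting face, with a tapered nose (its last 4 mm). Point: on its axis at the height of the parting face; at x = +38, y = 0, z = 22 mm in the base's frame
- dowel_b (a point): the same kind of dowel near the square end, off the centre line so that the cover fits one way round only. Point: on its axis at the height of the parting face; at x = -42, y = +10, z = 22 mm in the base's frame
- gasket (a joint): how far the springy rubber gasket frame in the lower half is squeezed, m: 0 = free, standing 4 mm proud of the parting face; 0.004 = level with it. Stiffness 3 N per mm, so about 12 N (the cover's weight included) brings the halves face to face, and it springs back up when let go
- cover_center (a point): the matching cover, loose white plastic block, 0.22 kg, 110 x 46 x 26 mm high, right way up on the bench. Outline as the lower half's block: square end at x = -55, half-round end at x = +55 mm; long sides flat and parallel. Two grey tube ports stand 14 mm above its top at x = +20 and -23, y = 0. Point: its centre, 13 mm above the underside; x to the rounded end, y across, z up
- hole_a (a point): the cover's dowel hole near its rounded end, 10 mm wide, right through, with a 1.5 mm chamfer below. Point: on the hole's axis at the underside of the cover; at x = +38, y = 0, z = -13 mm from the cover's centre
- hole_b (a point): the cover's other dowel hole, alike, near its square end. Point: on the hole's axis at the underside; at x = -42, y = +10, z = -13 mm from the cover's centre
- square_center (a point): a cover of another chamber, to be left: white, square at both ends, 84 x 46 x 26 mm, two ports on top. Point: its centre, 13 mm up
- round_center (a point): a cover of another chamber, to be left: white round disc, 68 mm across, 21 mm high, two ports on top. Point: its centre, 10 mm up
- clamp_center (a point): a steel screw clamp with a U frame, lying flat, about 110 x 65 x 16 mm, to be left. Point: the middle of it, 8 mm up
- ring_weight: a blue coated flask ring, 92 mm across, 16 mm high, to be left. Origin: centre of its underside
- dish: a closed petri dish, 93 mm across, 15 mm high, to be left. Origin: centre of its underside
- wash_bottle: a white wash bottle with blue cap and spout, 72 mm across, about 215 mm high, to be left. Origin: centre of its underside
- tube_rack: an orange rack with small tubes, 75 x 190 x 50 mm, to be left. Origin: centre of its underside
There are look-alikes about, which are no part of the job. What is shaped like the part that bears cover_center but brown or turquoise is not meant.

How it is judged:
By the outcome, as a careful person would: the job done as asked, in the order asked, and still so for the second after the job is handed in, while the arm keeps its last pose, push and grip.
It also fails if it takes over 38 s, if anything falls off the work surface, if the arm or the gripper's body presses on something with over 40 N, if the wrist force passes 120 N, or if a joint passes its speed limit or range.

## Working session

There is one attempt and no reset: what is moved stays moved. The work goes in short steps, Python scripts to look and compute and a tool call to move; the robot and the scene stay as the last step left them, time stands still between calls to the robot, and variables do not carry over. Pictures are saved under pics/ and viewed, at most 10 in all, crops included, and the job is handed in when it is done.

Besides the shell and the picture viewer there is one more tool, called after "Emit:" by a JSON object that holds its "op" and its "data". jog_arm: Moves the arm, as the interface text tells. Its arguments: {"type":"object","properties":{"turn":{"type":"array"},"translation":{"type":"array"},"grip":{"type":"array"},"force":{"type":"number"}},"required":["turn","translation","grip"]}

```bash
mkdir -p pics
cat > h.py <<'E'
import numpy as np, cv2
from plant import r,cams,models
from scipy.spatial.transform import Rotation as R
def save(c,n):
    im=cams.snapshot(c); cv2.imwrite('pics/'+n,im[:,:,::-1]); return im
def proj(c,P):
    p=cams.camera_params(c); M=R.from_quat(p['orientation']).as_matrix()
    v=(np.atleast_2d(P)-p['eye'])@M
    return np.c_[p['fx']*v[:,0]/-v[:,2]+p['cx'], p['fy']*-v[:,1]/-v[:,2]+p['cy']]
def unproj(c,uv,z):
    p=cams.camera_params(c); M=R.from_quat(p['orientation']).as_matrix()
    uv=np.atleast_2d(uv).astype(float)
    d=np.c_[(uv[:,0]-p['cx'])/p['fx'],-(uv[:,1]-p['cy'])/p['fy'],-np.ones(len(uv))]@M.T
    e=np.array(p['eye']); return e+d*((z-e[2])/d[:,2])[:,None]
E
cat > a.py <<'E'
from h import *
np.set_printoptions(precision=4,suppress=True)
for c in ('top','side'):
    save(c,c+'0.png'); print(c,cams.camera_params(c))
    for n in ('base','dowel_a','dowel_b','cover_center','hole_a','hole_b','square_center'):
        print(n,[(np.round(d['position'],3).tolist(),round(d['p'],2)) for d in models.place_of(c,n)])
print(r.get_state())
E
python3 a.py
```

```text
top {'fx': 502.643255218097, 'fy': 502.643255218097, 'cx': 316.423710827483, 'cy': 198.26418650338076, 'eye': array([ 0.426 , -0.0106,  1.5016]), 'orientation': array([ 0.0445, -0.032 , -0.704 ,  0.7081])}
base [([0.477, -0.307, 0.002], 0.67)]
dowel_a [([0.437, -0.3, 0.025], 0.83), ([0.513, -0.3, 0.022], 0.78)]
dowel_b [([0.437, -0.3, 0.025], 0.83), ([0.513, -0.3, 0.022], 0.78)]
cover_center [([0.509, 0.422, 0.008], 0.82), ([0.475, 0.277, 0.013], 0.76), ([0.433, 0.115, 0.01], 0.76)]
hole_a [([0.51, 0.282, -0.001], 0.86), ([0.399, 0.086, 0.002], 0.79), ([0.538, 0.398, -0.001], 0.74), ([0.785, -0.195, -0.001], 0.7), ([0.431, 0.275, -0.0], 0.67), ([0.485, 0.457, 0.003], 0.56), ([0.474, 0.13, -0.002], 0.55)]
hole_b [([0.51, 0.282, -0.001], 0.86), ([0.399, 0.086, 0.002], 0.79), ([0.538, 0.398, -0.001], 0.74), ([0.785, -0.195, -0.001], 0.7), ([0.431, 0.275, -0.0], 0.67), ([0.485, 0.457, 0.003], 0.56), ([0.474, 0.13, -0.002], 0.55)]
square_center [([0.445, -0.017, 0.015], 0.85)]
side {'fx': 467.8698646927046, 'fy': 467.8698646927046, 'cx': 318.4065305579595, 'cy': 206.14769777033538, 'eye':
[... 575 characters left out ...]
, 0.89), ([0.539, 0.394, 0.005], 0.77), ([0.434, 0.28, -0.001], 0.74), ([0.598, 0.129, 0.009], 0.66), ([0.49, 0.46, -0.004], 0.65)]
square_center [([0.454, -0.018, 0.014], 0.6)]
{'clock': 0.8, 'q': array([ 1.2138,  0.6891, -0.1946,  1.5653,  0.1572,  0.9025, -0.2151]), 'qd': array([-0.0013, -0.0008, -0.0013,  0.0019,  0.0003, -0.0013, -0.0017]), 'joint_torque': array([ -0.0002, -52.7447,  -1.2668, -15.3738,  -0.0518,  -0.0008,
         0.    ]), 'tool_pos': array([ 0.2381, -0.5779,  0.2578]), 'eef_rot': array([0.981 , 0.1942, 0.    , 0.    ]), 'contact_force': array([ 0.0108, -0.7437,  0.2799]), 'moment': array([-0.0217,  0.0369,  0.0364]), 'finger_force': 0.0, 'opening': 1.0016591158445136}
```

View pics/top0.png

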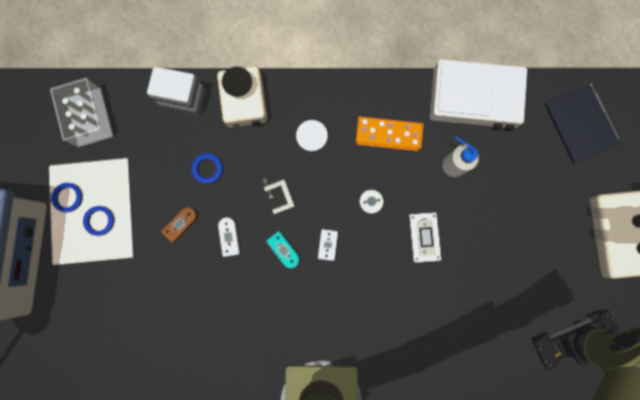

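View pics/side0.png

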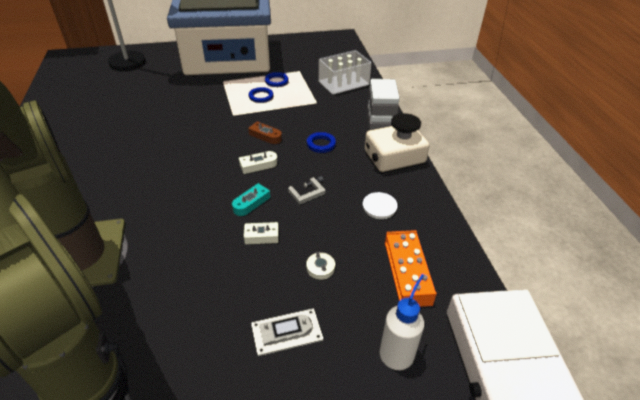

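Run:
```python
import cv2,numpy as np
a=cv2.imread('pics/top0.png');b=cv2.imread('pics/side0.png')
f=lambda im,u,v,w=40,h=30:cv2.resize(im[v-h:v+h,u-w:u+w],(400,300),interpolation=cv2.INTER_CUBIC)
cv2.imwrite('pics/crop.png',np.vstack([np.hstack([f(a,425,237),f(a,228,237)]),np.hstack([f(b,287,331),f(b,258,161)])]))
```

```text
(no output)
```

View pics/crop.png

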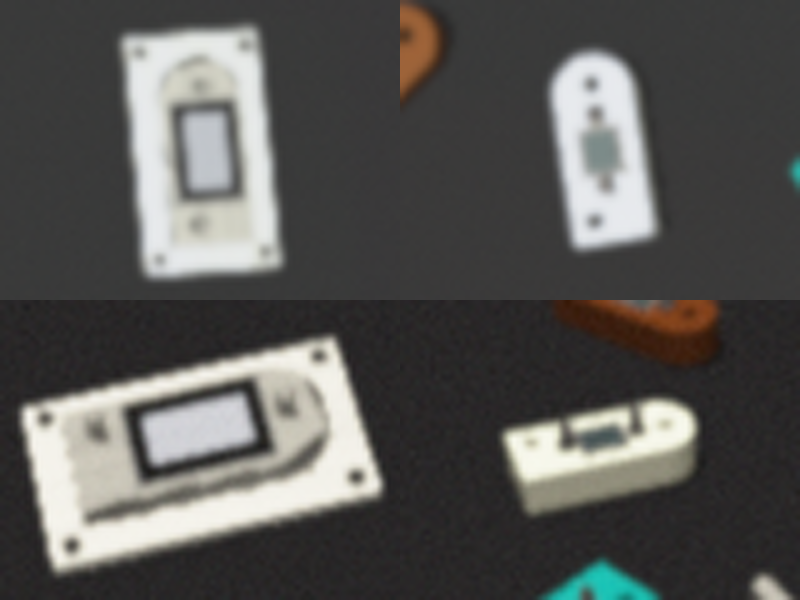

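```bash
cat >> h.py <<'E'
from scipy.optimize import minimize
def outline(kind):
    if kind=='cover':
        t=np.linspace(-np.pi/2,np.pi/2,25)
        return np.r_[[[-.055,.023],[-.055,-.023]],np.c_[.032+.023*np.cos(t),.023*np.sin(t)]],0,.026
    return np.array([[-.07,.039],[-.07,-.039],[.07,-.039],[.07,.039]]),0,.008
def white(im,c,ctr,rad):
    m=(im.min(2)>np.where(c=='top',110,70)).astype(np.uint8)
    k=np.zeros_like(m); cv2.circle(k,tuple(int(round(x)) for x in ctr),rad,1,-1); m=m*k
    n,l,s,_=cv2.connectedComponentsWithStats(m); b=1+np.argmax(s[1:,4]); m=(l==b).astype(np.uint8)
    cs,_=cv2.findContours(m,cv2.RETR_EXTERNAL,cv2.CHAIN_APPROX_NONE); return cv2.drawContours(m*0,cs,-1,1,-1)
def fit(kind,x0,masks):
    o,z0,z1=outline(kind); S=8
    big={c:cv2.resize(m[:, :],None,fx=S,fy=S,interpolation=cv2.INTER_LINEAR) for c,m in masks.items()}
    def cost(p):
        cy,sy=np.cos(p[2]),np.sin(p[2]); q=o@np.array([[cy,sy],[-sy,cy]])+p[:2]; t=0
        for c,m in big.items():
            P=np.r_[np.c_[q,np.full(len(q),z0)],np.c_[q,np.full(len(q),z1)]]
            h=cv2.convexHull(((proj(c,P)+.5)*S).astype(np.int32)); k=np.zeros_like(m); cv2.fillConvexPoly(k,h,1)
            t+=1-(k&m).sum()/(k|m).sum()
        return t
    x0=np.array(x0); s=np.vstack([x0]+[x0+d for d in np.diag([.01,.01,.15])])
    q=minimize(cost,x0,method='Nelder-Mead',options=dict(initial_simplex=s,xatol=1e-4,fatol=1e-4)); return q.x,q.fun
def go(pos,yaw):  # tool deltas to reach world pos with tool x at yaw, pointing down
    s=r.get_state(); T=R.from_quat(s['eef_rot']); W=R.from_matrix([[np.cos(yaw),np.sin(yaw),0],[np.sin(yaw),-np.cos(yaw),0],[0,0,-1]])
    return np.round((T.inv()*W).as_rotvec(),4),np.round(T.inv().apply(np.array(pos)-s['tool_pos']),4)
E
python3 - <<'E'
from h import *
ims={c:cv2.imread(f'pics/{c}0.png')[:,:,::-1] for c in('top','side')}
for k,x0,ctr,rad in (('cover',[.477,.278,.12],{'top':(228,237),'side':(258,161)},30),('base',[.477,-.307,.1],{'top':(425,237),'side':(287,331)},50)):
    m={c:white(ims[c],c,ctr[c],rad) for c in ims}
    print(k,[int(v.sum()) for v in m.values()],fit(k,x0,m),*[fit(k,x0,{c:m[c]}) for c in m])
b=np.array([.477,.278])
print(models.place_of('top','wash_bottle')[:1],models.place_of('side','wash_bottle')[:1])
for w in ([.42,-.33,.3],[.46,0,.3],[.475,.278,.2]): print(go(w,.12))
E
```

```text
cover [664, 654] (array([0.47439768, 0.27851133, 0.17545643]), np.float64(0.15706225458565892)) (array([0.47257219, 0.27794997, 0.17697441]), np.float64(0.06377581260816989)) (array([0.47546261, 0.27999838, 0.21107537]), np.float64(0.08812591472924014))
base [1383, 2367] (array([ 0.47591258, -0.30405665,  0.08361522]), np.float64(0.11279204493974015)) (array([ 0.47559281, -0.30555493,  0.082149  ]), np.float64(0.05780248066606686)) (array([ 0.47674245, -0.30317625,  0.08384618]), np.float64(0.04291546812656588))
[{'position': [0.6908, -0.3947, -0.0022], 'p': 0.58}] [{'position': [0.6919, -0.3932, -0.006], 'p': 0.95}]
(array([ 1.000e-04, -0.000e+00,  2.708e-01]), array([ 0.2626, -0.1599, -0.0423]))
(array([ 1.000e-04, -0.000e+00,  2.708e-01]), array([ 0.4253, -0.4498, -0.0423]))
(array([ 1.000e-04, -0.000e+00,  2.708e-01]), array([ 0.5451, -0.7011,  0.0577]))
```

Emit:
{"op": "jog_arm", "data": {"turn": [[0,0,0.1],[0,0,0.215],[0,0,0.215],[0,0,0.215],[0,0,0.215],[0,0,0.215],[0,0,0.215],[0,0,0.215],[0,0,0.215],[0,0,0.215],[0,0,0.215],[0,0,0.215],[0,0,0.215],[0,0,0.215],[0,0,0.215],[0,0,0.215],[0,0,0.215],[0,0,0.215],[0,0,0.215],[0,0,0.215]], "translation": [[0.05,-0.03,-0.02],[0.1,-0.06,-0.04],[0.15,-0.09,-0.042],[0.2,-0.12,-0.042],[0.25,-0.15,-0.042],[0.28,-0.19,-0.042],[0.305,-0.235,-0.042],[0.33,-0.28,-0.042],[0.355,-0.325,-0.042],[0.38,-0.37,-0.042],[0.405,-0.415,-0.042],[0.425,-0.455,-0.042],[0.445,-0.5,-0.02],[0.47,-0.545,0],[0.49,-0.59,0.03],[0.515,-0.64,0.06],[0.545,-0.701,0.1],[0.545,-0.701,0.14],[0.545,-0.701,0.14],[0.545,-0.701,0.14]], "grip": [0,0,0,0,0,0,0,0,0,0,0,0,0,0,0,0,0,0,0,0], "force": 40}}

```text
clock: 3.4
tool_pos: [0.4757, 0.2766, 0.1189]
eef_rot: [0.996, 0.087, 0.001, 0.0]
contact_force: [0.4, -0.1, 0.4]
opening: 0.996
finger_force: 0.0
```

Run:
```python
from h import *
a=save('top','t1.png');b=save('side','s1.png')
f=lambda im,u,v,w=60,h=45:cv2.resize(im[v-h:v+h,u-w:u+w,::-1],(400,300),interpolation=cv2.INTER_CUBIC)
cv2.imwrite('pics/crop1.png',np.hstack([f(a,228,237),f(b,258,161)]))
s=r.get_state();print(s['clock'],s['tool_pos'],s['eef_rot'],s['q'],go([.4745,.2785,.1],.176),go([.4745,.2785,.023],.176))
```

```text
3.5 [0.47642299 0.27673991 0.11980888] [ 9.96245632e-01  8.65576697e-02  1.53122447e-03 -2.56666502e-04] [-0.573274    0.79787225 -0.06270836  1.90858749  0.10918019  0.43549175
 -2.11347988] (array([-0.0002, -0.0031, -0.0027]), array([-0.0017, -0.0021,  0.0198])) (array([-0.0002, -0.0031, -0.0027]), array([-0.0019, -0.002 ,  0.0968]))
```

View pics/crop1.png

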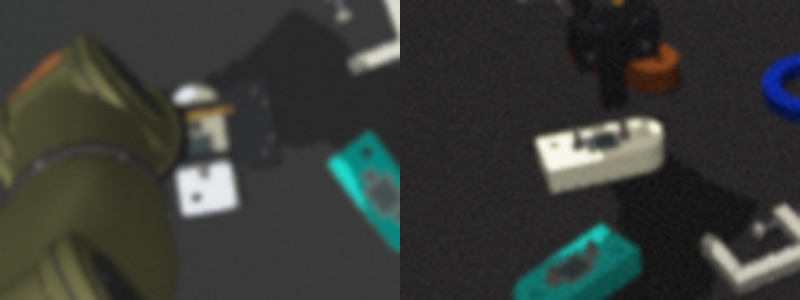

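The open gripper straddles the white cover, with the fingers across its long sides. Next I descend and close.

Emit:
{"op": "jog_arm", "data": {"turn": [[0,-0.003,0],[0,-0.003,0],[0,-0.003,0],[0,-0.003,0],[0,-0.003,0],[0,-0.003,0],[0,-0.003,0],[0,-0.003,0],[0,-0.003,0],[0,-0.003,0]], "translation": [[-0.002,-0.002,0.03],[-0.002,-0.002,0.06],[-0.002,-0.002,0.085],[-0.002,-0.002,0.097],[-0.002,-0.002,0.097],[-0.002,-0.002,0.097],[-0.002,-0.002,0.097],[-0.002,-0.002,0.097],[-0.002,-0.002,0.097],[-0.002,-0.002,0.097]], "grip": [0,0,0,0,0,1,1,1,1,1], "force": 40}}

```text
clock: 4.75
tool_pos: [0.4728, 0.2788, 0.0208]
eef_rot: [0.996, 0.088, -0.002, 0.001]
contact_force: [0.4, -1.4, 2.8]
opening: 0.519
finger_force: 40.0
```

Run:
```python
from h import *
s=r.get_state();print(s['clock'],s['tool_pos'],R.from_quat(s['eef_rot']).as_matrix(),s['opening'],s['finger_force'],s['contact_force'])
```

```text
4.75 [0.47276264 0.27878656 0.02084459] [[ 0.98466327  0.17444102 -0.0029271 ]
 [ 0.17443696 -0.98466706 -0.00159233]
 [-0.00315999  0.00105731 -0.99999445]] 0.5185465892111383 39.998909616842866 [ 0.40345759 -1.41540529  2.81799016]
```

Emit:
{"op": "jog_arm", "data": {"turn": [[0,0,0],[0,0,0],[0,0,0],[0,0,0.03],[0,0,0.06],[0,0,0.09],[0,0,0.09],[0,0,0.09],[0,0,0.09],[0,0,0.09],[0,0,0.09],[0,0,0.09],[0,0,0.09],[0,0,0.09],[0,0,0.09],[0,0,0.09],[0,0,0.09],[0,0,0.09],[0,0,0.09],[0,0,0.09]], "translation": [[0,0,-0.02],[0,0,-0.06],[0,0,-0.09],[-0.004,0.02,-0.1],[-0.01,0.06,-0.1],[-0.018,0.1,-0.1],[-0.026,0.15,-0.1],[-0.035,0.2,-0.1],[-0.044,0.25,-0.1],[-0.052,0.3,-0.1],[-0.061,0.35,-0.1],[-0.07,0.4,-0.1],[-0.079,0.45,-0.1],[-0.087,0.5,-0.1],[-0.093,0.535,-0.1],[-0.098,0.56,-0.1],[-0.1,0.574,-0.1],[-0.1,0.574,-0.1],[-0.1,0.574,-0.1],[-0.1,0.574,-0.1]], "grip": [1,1,1,1,1,1,1,1,1,1,1,1,1,1,1,1,1,1,1,1], "force": 50}}

```text
clock: 7.25
tool_pos: [0.4751, -0.3015, 0.121]
eef_rot: [0.999, 0.044, -0.002, -0.0]
contact_force: [0.5, 0.9, -2.3]
opening: 0.517
finger_force: 50.0
```

```bash
cat > look.py <<'E'
from h import *
import sys
n=sys.argv[1]; a=save('top','t%s.png'%n);b=save('side','s%s.png'%n)
f=lambda im,u,v,w=60,h=45:cv2.resize(im[v-h:v+h,u-w:u+w,::-1],(800,600),interpolation=cv2.INTER_CUBIC)
cv2.imwrite('pics/crop%s.png'%n,f(b,287,int(sys.argv[2])))
s=r.get_state();print(s['clock'],s['tool_pos'],'\n',R.from_quat(s['eef_rot']).as_matrix(),s['opening'],s['finger_force'],s['contact_force'],s['moment'])
for c in('top','side'):
  for k in('dowel_a','hole_a','cover_center','base'): print(c,k,[(np.round(d['position'],4).tolist(),round(d['p'],2)) for d in models.place_of(c,k)][:7])
E
python3 look.py 2 310
```

```text
7.35 [ 0.47515992 -0.30204557  0.12107856] 
 [[ 9.96171996e-01  8.73621317e-02 -3.03517983e-03]
 [ 8.73621360e-02 -9.96176611e-01 -1.31409996e-04]
 [-3.03505541e-03 -1.34252835e-04 -9.99995385e-01]] 0.5154261758663882 49.99923337250948 [-0.14809175 -0.04423066 -3.51502451] [-0.005354   -0.02002254 -0.02525952]
top dowel_a [([0.5138, -0.3007, 0.0256], 0.86), ([0.435, -0.2968, 0.0274], 0.58)]
top hole_a [([0.4851, 0.4526, 0.0037], 0.88), ([0.4757, 0.127, 0.0005], 0.85), ([0.4, 0.0871, 0.0014], 0.74), ([0.5397, 0.3981, -0.0018], 0.69), ([0.4327, -0.2973, 0.1032], 0.63), ([0.5149, -0.2972, 0.1008], 0.5)]
top cover_center [([0.476, -0.3042, 0.1141], 0.67), ([0.4328, 0.1102, 0.0097], 0.56), ([0.5124, 0.4252, 0.0093], 0.56)]
top base [([0.4773, -0.3043, 0.0012], 0.87)]
side dowel_a [([0.5117, -0.3005, 0.0218], 0.74), ([0.4314, -0.2997, 0.0234], 0.68), ([0.4787, -0.2994, 0.1162], 0.53)]
side hole_a [([0.4368, -0.2952, 0.1018], 0.9), ([0.4018, 0.089, 0.0018], 0.73), ([0.5097, -0.2969, 0.0995], 0.68), ([0.5101, -0.3028, 0.0202], 0.3)]
side cover_center [([0.4769, -0.2989, 0.115], 0.86), ([0.4339, 0.1098, 0.0154], 0.73)]
side base [([0.4766, -0.307, -0.0014], 0.84)]
```

View pics/crop2.png

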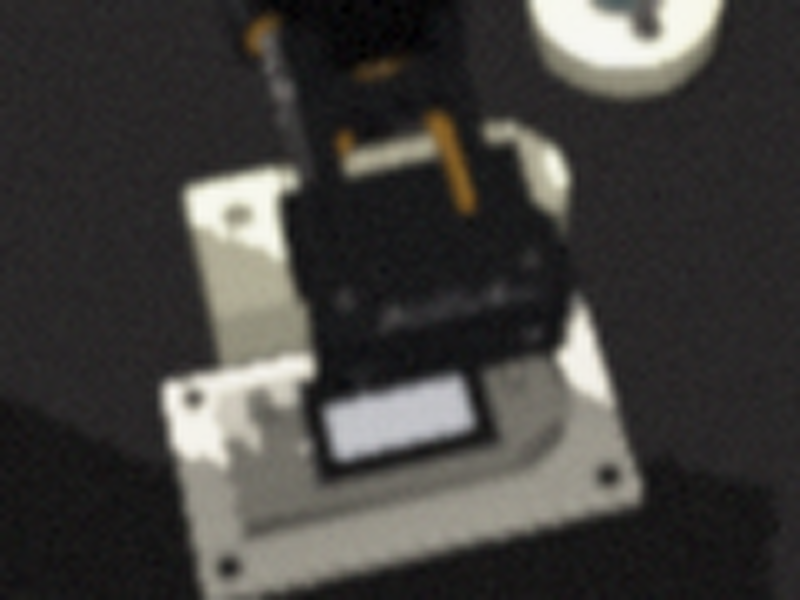

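The cover is held level over the base, with the square end left and the rounded end right in both. I lower it to just above the dowels and shift about 2.5 mm in -y.

Emit:
{"op": "jog_arm", "data": {"turn": [[0,-0.003,0.004],[0,-0.003,0.004],[0,-0.003,0.004],[0,-0.003,0.004]], "translation": [[0,0.0025,0.025],[0,0.0025,0.05],[0,0.0025,0.055],[0,0.0025,0.055]], "grip": [1,1,1,1], "force": 50}}

```text
clock: 8.25
tool_pos: [0.4751, -0.3056, 0.0662]
eef_rot: [0.999, 0.041, -0.003, 0.0]
contact_force: [-0.2, -0.0, -2.6]
opening: 0.519
finger_force: 50.0
```

```bash
cat >> look.py <<'E'
s=r.get_state(); p=s['tool_pos']; M=R.from_quat(s['eef_rot']).as_matrix(); y=np.arctan2(M[1,0],M[0,0])
out=[]
for c,im in(('top',a),('side',b)):
  S=8; ctr=proj(c,[[.476,-.304,.03]])[0].astype(int); w,h=50,37
  o=ctr-[w,h]; big=cv2.resize(im[o[1]:o[1]+2*h,o[0]:o[0]+2*w,::-1],None,fx=S,fy=S,interpolation=cv2.INTER_CUBIC)
  def dr(kind,pose,z,col):
    q,_,_=outline(kind); C,D=np.cos(pose[2]),np.sin(pose[2]); q=q@np.array([[C,D],[-D,C]])+pose[:2]
    cv2.polylines(big,[((proj(c,np.c_[q,np.full(len(q),z)])-o+.5)*S).astype(np.int32)],True,col,1)
  dr('base',[.476,-.304,.084],.008,(0,0,255)); dr('base',[.476,-.304,.084],.0,(0,0,255)); dr('cover',[.476,-.304,.084],.022,(0,255,255))
  cp=[p[0]+.0012,p[1],y]; dr('cover',cp,p[2]+.0052,(0,255,0)); dr('cover',cp,p[2]-.0208,(0,255,0))
  cv2.imwrite('pics/ov_%s%s.png'%(c,n),big)
E
python3 look.py 3 320
```

```text
8.35 [ 0.47554512 -0.30589823  0.06687896] 
 [[ 0.99664608  0.08170906 -0.00449683]
 [ 0.08170312 -0.9966556  -0.00148947]
 [-0.0046035   0.00111707 -0.99998878]] 0.5177952695866699 49.99921906739473 [ 0.19646869 -0.39578691 -3.6041614 ] [ 0.02133038  0.01782074 -0.04298621]
top dowel_a [([0.5141, -0.3007, 0.0251], 0.67), ([0.5835, -0.1437, 0.0145], 0.61), ([0.434, -0.3016, 0.0248], 0.58)]
top hole_a [([0.3992, 0.0847, 0.0002], 0.98), ([0.4852, 0.4562, 0.0025], 0.84), ([0.5381, 0.3975, -0.001], 0.76), ([0.4754, 0.1273, -0.0006], 0.6), ([0.4338, -0.3027, 0.0457], 0.51), ([0.5117, -0.3034, 0.0453], 0.49)]
top cover_center [([0.5103, 0.4217, 0.0114], 0.86), ([0.433, 0.1135, 0.0148], 0.84), ([0.4791, -0.305, 0.0564], 0.69)]
top base [([0.478, -0.3054, -0.0012], 0.9)]
side dowel_a [([0.5117, -0.3036, 0.0192], 0.65), ([0.4355, -0.3008, 0.0234], 0.57)]
side hole_a [([0.4356, -0.2988, 0.048], 0.97), ([0.5394, 0.395, 0.0021], 0.84), ([0.49, 0.4595, -0.0017], 0.77), ([0.5146, -0.3031, 0.0481], 0.76), ([0.4032, 0.088, 0.0011], 0.69)]
side cover_center [([0.479, -0.3049, 0.0602], 0.76), ([0.5122, 0.4255, 0.0142], 0.6), ([0.434, 0.1072, 0.0178], 0.43), ([0.5101, -0.3057, 0.0197], 0.33)]
side base [([0.4742, -0.3039, -0.0027], 0.56)]
```

View pics/ov_side3.png

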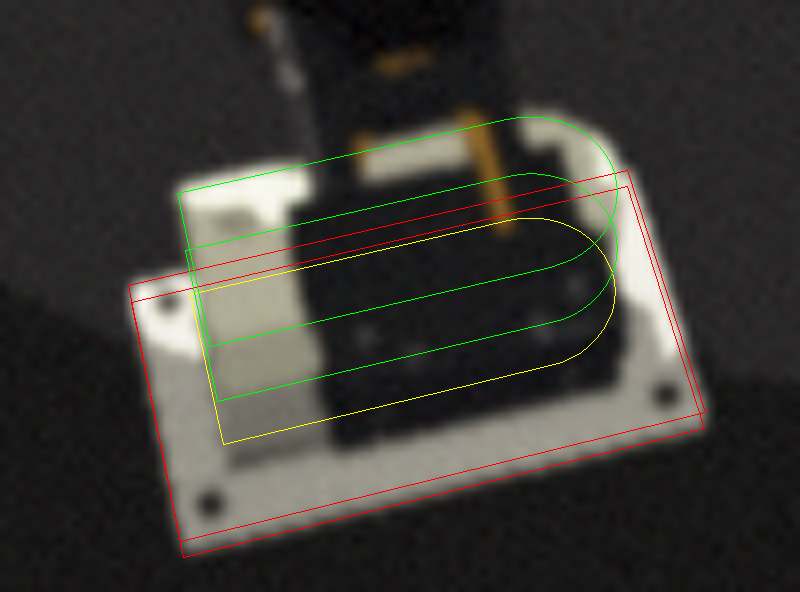

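View pics/ov_top3.png

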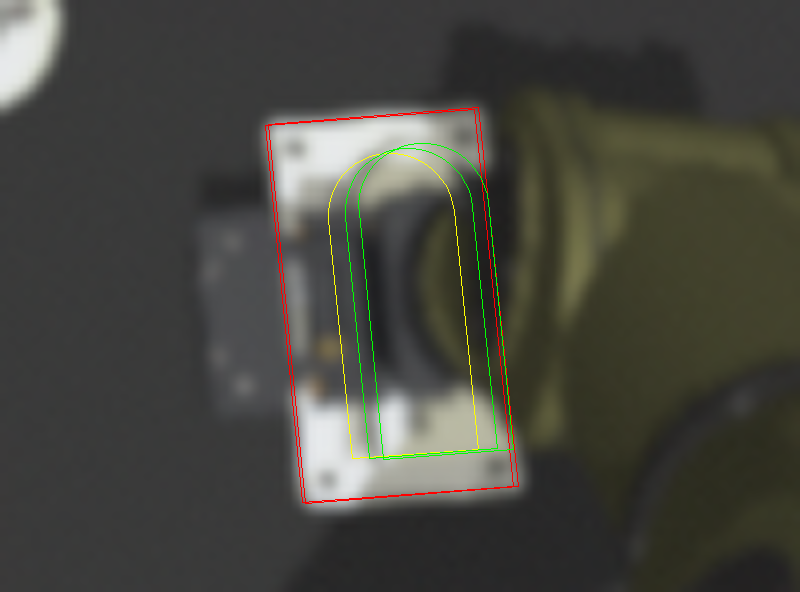

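Emit:
{"op": "jog_arm", "data": {"turn": [[0,0.002,0],[0,0.002,0],[0,0.002,0],[0,0.002,0],[0,0.002,0]], "translation": [[0,-0.0005,0.004],[0,-0.0005,0.007],[0,-0.0005,0.01],[0,-0.0005,0.013],[0,-0.0005,0.013]], "grip": [1,1,1,1,1], "force": 50}}

```text
clock: 9.38
tool_pos: [0.4747, -0.305, 0.0527]
eef_rot: [0.999, 0.041, -0.002, 0.0]
contact_force: [-0.5, 0.2, -1.4]
opening: 0.518
finger_force: 50.0
```

```bash
cat > st.py <<'E'
from h import *
np.set_printoptions(precision=4,suppress=True)
for _ in range(3):
    cams.snapshot('top'); s=r.get_state();print(s['clock'],s['tool_pos'],R.from_quat(s['eef_rot']).as_matrix()[:,2],s['opening'],s['contact_force'],s['moment'])
E
python3 st.py
```

```text
9.425 [ 0.4748 -0.3051  0.0529] [-0.0041 -0.0006 -1.    ] 0.5162829233468252 [-0.9822 -0.1767 -1.831 ] [-0.0032  0.005  -0.0067]
9.475 [ 0.4748 -0.3052  0.053 ] [-0.0039 -0.0007 -1.    ] 0.5146230756351001 [-0.1535  0.2195 -2.1263] [ 0.0743  0.0205 -0.0148]
9.525 [ 0.4749 -0.3052  0.0531] [-0.0038 -0.0007 -1.    ] 0.5153667756529365 [ 1.3417  0.3976 -2.4346] [ 0.0146 -0.0079 -0.0311]
```

Emit:
{"op": "jog_arm", "data": {"turn": [[0,0.001,0],[0,0.001,0],[0,0.001,0],[0,0.001,0]], "translation": [[0,0,0.002],[0,0,0.004],[0,0,0.006],[0,0,0.006]], "grip": [1,1,1,1], "force": 60}}

```text
clock: 10.02
tool_pos: [0.4748, -0.3051, 0.0468]
eef_rot: [0.999, 0.041, -0.002, 0.0]
contact_force: [0.1, -0.1, -3.0]
opening: 0.514
finger_force: 60.0
```

```bash
python3 st.py
```

```text
10.075 [ 0.4748 -0.3051  0.0469] [-0.0031 -0.0005 -1.    ] 0.5158066277743821 [ 0.4865  0.0839 -2.1803] [ 0.0313 -0.0122  0.0139]
10.125 [ 0.4748 -0.3051  0.047 ] [-0.003  -0.0005 -1.    ] 0.5185329062216621 [ 0.7045  0.2521 -2.5795] [0.0344 0.0039 0.0132]
10.175 [ 0.4748 -0.3052  0.0471] [-0.0029 -0.0006 -1.    ] 0.5198135963315057 [ 0.2833 -0.6266 -2.6275] [ 0.0177  0.0159 -0.0039]
```

Emit:
{"op": "jog_arm", "data": {"turn": [[0,0,0],[0,0,0],[0,0,0],[0,0,0],[0,0,0]], "translation": [[0,0,0.001],[0,0,0.002],[0,0,0.003],[0,0,0.004],[0,0,0.004]], "grip": [1,1,1,1,1], "force": 60}}

```text
clock: 10.8
tool_pos: [0.4749, -0.3052, 0.0436]
eef_rot: [0.999, 0.041, -0.001, 0.0]
contact_force: [-1.5, 1.0, 7.2]
opening: 0.515
finger_force: 60.0
```

```bash
python3 st.py
```

```text
10.85 [ 0.4749 -0.3052  0.0437] [-0.0026 -0.001  -1.    ] 0.5177986849831653 [-0.9539  1.2223  6.4236] [ 0.2215  0.3948 -0.0063]
10.9 [ 0.4749 -0.3052  0.0437] [-0.0026 -0.001  -1.    ] 0.5120249635037776 [-1.6421  1.0485  6.5788] [0.2479 0.268  0.0161]
10.95 [ 0.4749 -0.3052  0.0437] [-0.0026 -0.001  -1.    ] 0.5199812820423703 [-2.4497  0.5276  6.4155] [ 0.1754  0.3006 -0.0017]
```

Emit:
{"op": "jog_arm", "data": {"turn": [[0,0,0],[0,0,0],[0,0,0]], "translation": [[0,0,0.0007],[0,0,0.0015],[0,0,0.0015]], "grip": [1,1,1], "force": 60}}

```text
clock: 11.32
tool_pos: [0.4749, -0.3052, 0.0429]
eef_rot: [0.999, 0.041, -0.001, 0.001]
contact_force: [-3.2, 1.5, 12.5]
opening: 0.517
finger_force: 60.0
```

```bash
python3 st.py
```

```text
11.375 [ 0.4749 -0.3052  0.0428] [-0.0024 -0.0013 -1.    ] 0.51839871705024 [-2.1177  1.6465 12.9314] [ 0.3109  0.5209 -0.0066]
11.425 [ 0.4749 -0.3052  0.0428] [-0.0025 -0.0013 -1.    ] 0.5161119463801139 [-2.4478  1.9298 12.4472] [ 0.295   0.5135 -0.047 ]
11.475 [ 0.4749 -0.3052  0.0428] [-0.0025 -0.0013 -1.    ] 0.5179778322492439 [-2.0353  2.1005 12.7191] [ 0.3319  0.5731 -0.0026]
```

Emit:
{"op": "jog_arm", "data": {"turn": [[0,0,0],[0,0,0],[0,0,0]], "translation": [[0,0,0.001],[0,0,0.002],[0,0,0.002]], "grip": [1,1,1], "force": 60}}

```text
clock: 11.85
tool_pos: [0.4749, -0.3052, 0.0428]
eef_rot: [0.999, 0.041, -0.001, 0.001]
contact_force: [-5.8, 4.3, 30.2]
opening: 0.514
finger_force: 60.0
```

```bash
python3 st.py; python3 look.py 4 320|tail -8
```

```text
11.9 [ 0.4749 -0.3052  0.0428] [-0.0021 -0.0022 -1.    ] 0.5138877748463542 [-5.6496  2.8806 30.0155] [0.9087 1.1938 0.0027]
11.95 [ 0.4749 -0.3052  0.0428] [-0.0021 -0.0022 -1.    ] 0.5180856351960187 [-4.5713  4.1451 30.8495] [0.9052 1.2466 0.0254]
12.0 [ 0.4749 -0.3052  0.0428] [-0.002  -0.0022 -1.    ] 0.5157388333356667 [-5.3518  3.5256 31.3984] [ 0.8676  1.1786 -0.0036]
top dowel_a [([0.5087, -0.3024, 0.0207], 0.89), ([0.4358, -0.3001, 0.0234], 0.89)]
top hole_a [([0.4735, 0.1304, -0.002], 0.97), ([0.5387, 0.3977, -0.0007], 0.95), ([0.4869, 0.4553, 0.001], 0.92), ([0.4013, 0.0877, 0.0021], 0.79), ([0.4355, -0.2996, 0.022], 0.61), ([0.5823, -0.145, 0.0092], 0.51), ([0.5112, -0.3056, 0.0233], 0.47)]
top cover_center [([0.4337, 0.1124, 0.0146], 0.78), ([0.477, -0.3047, 0.0352], 0.64), ([0.5099, 0.4217, 0.0092], 0.58)]
top base [([0.4746, -0.3066, 0.0025], 0.62), ([0.581, -0.1425, 0.0135], 0.4)]
side dowel_a [([0.5114, -0.3026, 0.0203], 0.66), ([0.5836, -0.1458, 0.0065], 0.64), ([0.4334, -0.299, 0.0222], 0.59)]
side hole_a [([0.5436, 0.3943, 0.0021], 0.86), ([0.4331, -0.299, 0.0236], 0.77), ([0.5129, -0.3038, 0.0218], 0.74), ([0.4885, 0.4569, -0.0026], 0.61), ([0.4011, 0.0874, -0.0005], 0.47)]
side cover_center [([0.478, -0.3056, 0.0345], 0.72), ([0.5116, 0.4267, 0.0134], 0.71)]
side base [([0.4792, -0.305, -0.002], 0.86), ([0.4364, -0.3013, 0.0217], 0.62), ([0.5932, 0.1269, 0.006], 0.58)]
```

View pics/crop4.png

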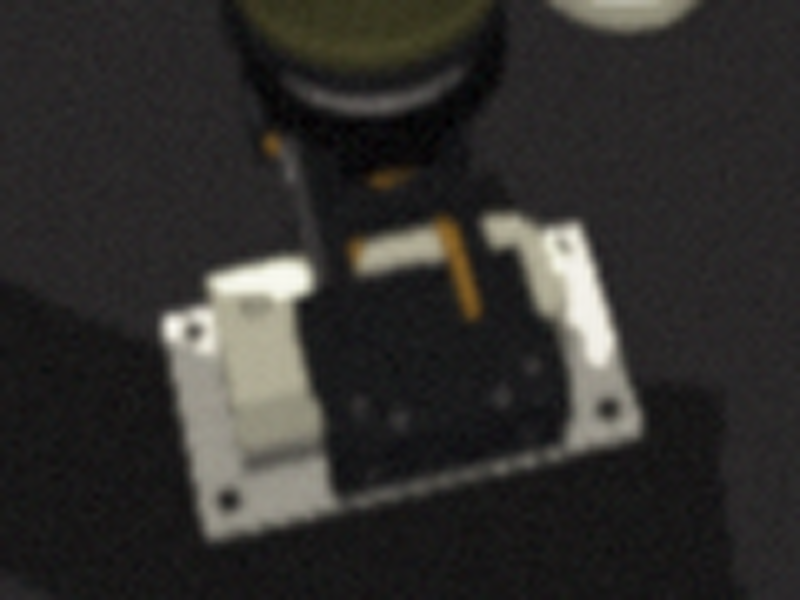

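The cover is seated on the block: TCP height is level with the parting face and the force rises steeply to about 31 N, with no further travel. I hand in while still holding.

```bash
python3 -c "
from plant import r
print(r.finish_job())"
```

```text
the job is handed in; nothing more can be done
None
```

The matching white cover is on the two dowels, rounded end over rounded end, and I handed the job in at about 12 s with the gripper still holding it pressed shut at about 31 N; the hand-in returned no verdict.

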